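Pin back the sprung idler arm of a dryer drive

TASK

Get this dryer drive plate ready for a new belt: take the lock pin with the flat T-shaped grip out of the wooden rack, swing the sprung idler arm back against its spring, and stand the pin fully down in the lock hole of the plate so that it keeps the arm back by itself. Do not let the arm fly back, leave the other things where they are, and let go of everything at the end.

Things in the scene. Friction and masses are not known exactly. Their poses are not given: they have to be found in the camera images.
- drive_plate: Fixed aluminium plate, 220 x 180 x 26 mm thick, flat on the bench; origin at the centre of its underside, x along its 220 mm side. On it: the idler arm, one round lock hole, a steel motor pulley (32 mm wide, 30 mm tall, at x -80, y -45 mm) and four bolt heads 6 mm high near the corners (x +-95, y +-75 mm).
- lock_hole (a point): Centre of the mouth of the only hole in the plate, on its top face: round, 14 mm wide with a 2 mm chamfer, right through to the bench (26 mm deep). It lies 75 mm from the pivot. At the start the arm is clear of it, to its clockwise side seen from above.
- pivot (a point): Pivot axis (vertical) of the idler arm, at the height of the plate's top face. The pivot bolt and the coil spring round it stand up to 38 mm above the plate, 18 mm radius about the axis.
- idler_arm (a joint): Arm angle, rad: 0 at rest on its stop, growing anticlockwise seen from above, at most 1.1. Flat steel bar 22 mm wide, from pivot to roller, its underside 6 mm and top 20 mm above the plate. A spring turns it back clockwise: 75 mm from the pivot it takes 2 N at 0, 4 N at 0.75. When it leans on the pin in the lock hole (pin on its clockwise side) it reads 0.75, or up to 0.08 less if the pin leans.
- push_edge (a point): Point on the arm's clockwise side face (the side to push), 75 mm from the pivot, at mid thickness (13 mm above the plate). Moves with the arm.
- roller (a point): Top centre of the grey plastic roller (52 mm wide, 22 mm tall, top 26 mm above the plate) at the arm's end, 130 mm from the pivot. Moves with the arm.
- pin_rack: Fixed wooden block 190 x 60 x 30 mm high on the bench, origin at the centre of its underside, x along its length, with three through holes 12 mm wide along its middle at x = -60, 0, +60 mm. The lock pin stands in one end hole, the drift in the other, which varies; the middle one is empty.
- lock_pin: Loose steel pin, 102 mm long, 90 g: round shank 10 mm thick and 70 mm long with a tapered foot, a collar 18 mm wide at 68 to 72 mm, and on top a flat dark grip 36 mm (x) x 16 mm (y) x 30 mm tall, from 72 to 102 mm above the foot. Origin at the centre of the foot, z up the pin. Stands with its foot on the bench in a rack hole.
- pin_grip (a point): Centre of the lock pin's flat grip, 87 mm above its foot.
- drift: Bystander: short steel drift standing in the other end hole of the rack, 80 mm long, shank 10 mm thick, thick round head 24 mm wide. Origin at its foot.
- spare_roller: Bystander: spare grey plastic roller lying on the bench, 52 mm wide, 22 mm tall, origin under its centre.
- wrench: Bystander: steel wrench 170 mm long lying on the bench, origin under its middle, x along it.
- jar: Bystander: jar 60 mm wide, 85 mm tall standing on the bench, origin under its centre.

How it is judged:
At the end, for the whole second after the job is handed in: The lock pin stands released and at rest in the lock hole, its foot at least 21 mm below the plate's top (26 mm is fully down), within 7 mm of the hole's axis and leaning less than 0.25 rad; the idler arm rests against it, held back at 0.60 to 0.85 rad (value of joint idler_arm between 0.6 and 0.85 rad and velocity of joint idler_arm between -0.05 and 0.05 rad/s and z of lock_pin in the frame of lock_hole below -0.021 m and horizontal distance between lock_pin and lock_hole below 0.007 m and angle between lock_pin's own z axis and vertical below 0.25 rad and linear speed of lock_pin below 0.02 m/s); the robot touches nothing.
It fails at once if the arm was let fly back on its spring (faster than 2 rad/s while below 0.5 rad) (velocity of joint idler_arm below -2 rad/s and value of joint idler_arm below 0.5 rad).
It fails at once if the drift was taken out of the rack or moved more than 25 mm (distance of drift from where it was at the start of the episode above 0.025 m).
It fails at once if the spare roller was moved more than 20 mm (distance of spare_roller from where it was at the start of the episode above 0.02 m).
It fails at once if the wrench was moved more than 20 mm (distance of wrench from where it was at the start of the episode above 0.02 m).
It fails at once if the jar was moved more than 20 mm (distance of jar from where it was at the start of the episode above 0.02 m).
It also fails if it takes over 51 s, if anything falls off the work surface, if the arm or the gripper's body presses on something with over 40 N, if the wrist force passes 120 N, or if a joint passes its speed limit or range.

ROBOT

A 6-joint arm with a two-finger parallel gripper is mounted at the origin on the work surface. World frame = base frame: x ahead of the robot, y to its left, z up, the work surface at z = 0. Lengths are in m, angles in rad, forces in N, time in s.
With the tool pointing down it reaches from about 0.3 to 0.875 m from the base axis. Payload 6.4 kg.
Tool frame: the origin (TCP) lies midway between the tips of the shut fingers; the grasp point (between the pads) lies 19 mm behind it; z points along the fingers, y is the line along which they close (so a half turn about z gives the same grasp; the last joint's range is limited). The gripper opens to 85 mm and grips with 20 to 120 N. Pads are 22 mm wide; open, the fingers measure 114 mm over their backs; the gripper's body (76 mm by 85 mm) begins 54 mm behind the grasp point. The pads swing forward as they close: fully open they stand 13 mm farther back than shut.
Start: joints at [0.945, 0.181, 1.607, -0, 1.354, -0.206], TCP at [0.234, 0.525, 0.201] pointing down, gripper open.
Joint ranges: [-2.99, 2.99], [-0.89, 2.07], [0.3, 2.58], [-1.14, 4.28], [0, 2.63], [-3.12, 3.12]. Speed limits (rad/s): [2.57, 2.57, 3.01, 3.14, 3.14, 3.14].

INTERFACE

Orientations are given as a unit quaternion [w, x, y, z].
In Python, from bench import sensors, vision, ctrl gives the robot as it stands.
- The arm moves only by the tool carry_out, never from a script. Its argument "deltas" is text: rows parted by semicolons, each of 7 numbers parted by spaces: the shift along the tool's x, y, z in mm, then the turn, a rotation vector about the tool's x, y, z in rad, then the closure, from 0 (fully open) to 1 (shut). In form: tx ty tz ax ay az claw; .... A call has 1 to 12 rows; each row is the pose to reach, as a shift and turn from the pose commanded when the call began, along the tool's axes at that moment; what a row does not reach only later rows make up. A row lasts 1/8 s, in which the tool goes at most 62.5 mm and 10.7 degrees, less where a joint would pass 70% of its speed; a pose out of reach is approached as far as the arm can. A call with a gripper value outside its range is refused whole. The fingers move at their own pace and stop on an object; the grip force is fixed at half the most. Time passes only in rows, so rows that repeat a pose let the fingers close. It gives the time, the measured TCP pose, the force, the opening and the grip force at its end, in the units of the state.
- sensors.get_obs(): the state, without advancing time (a new reading comes with each control period).
- vision.camera(name): name is "scene" or "top" or "wrist"; returns the picture (384x512x3 uint8, blue, green, red); there is no depth.
- vision.camera_model(name): a dict with "K" (3x3 intrinsics, pixels), "extrinsics" (4x4, takes a point from world to camera coordinates); the wrist camera has in their place "hand_eye" (4x4, takes a point from camera to tool coordinates, whose origin is the TCP and whose axes are the flange's). Camera axes: x right, y down, z forward; pixel columns grow to the right and rows downward; lengths in m; the calibration is good to about 2 mm. A picture is of the moment at which its call begins: read the wrist's pose just before it. camera_model takes no time and is no camera call.
- ctrl.hand_in(): hands the job in; it is judged then, once.
The state is a dict: "time_s": time; "q": joint angles; "dq": joint speeds; "joint_efforts": joint torques, N m; "eef_pos": TCP position; "eef_rot": TCP orientation; "wrist_force": force on the tool from outside, world axes, zero at the start; "torque": the same for the moment, N m; "opening": opening from 0.0 (shut) to 1.0 (fully open); "grasp_force": force on a finger pad.
Only numpy, scipy, OpenCV 4.12 (cv2) and the standard library are available. Lean on these libraries where they do the work, as an engineer would, in place of code of your own. Each camera call takes 0.05 s, during which the arm holds its last target. There are 200 camera calls.

## Working session

There is one attempt and no reset: what is moved stays moved. The work goes in short steps, Python scripts to look and compute and a tool call to move; the robot and the scene stay as the last step left them, time stands still between calls to the robot, and variables do not carry over. Pictures are saved under pics/ and viewed, at most 13 in all, crops included, and the job is handed in when it is done.

Besides the shell and the picture viewer there is one more tool, called after "Call:" by a JSON object that holds its "op" and its "data", one argument or row to a line. carry_out: Moves the arm, as the interface text tells. Its arguments: {"type":"object","properties":{"deltas":{"type":"string"}},"required":["deltas"]}

```bash
mkdir -p pics; ls; python3 - <<'E'
from bench import sensors, vision
import cv2,numpy as np
o=sensors.get_obs();print(o)
for n in("scene","top"):
    cv2.imwrite(f"pics/{n}0.png",vision.camera(n))
for n in("scene","top","wrist"):print(n,vision.camera_model(n))
E
```

```text
pics
{'time_s': 0.0, 'q': array([ 9.44684408e-01,  1.81570485e-01,  1.60799978e+00,  1.01627061e-05,
        1.35382432e+00, -2.06277372e-01]), 'dq': array([ 0.0011692 ,  0.00039524, -0.00058177, -0.0001902 ,  0.00134493,
        0.00061699]), 'joint_efforts': array([-1.08690856e-03, -4.44851911e+01, -3.51337516e+01, -2.51843312e-04,
        8.97186517e-03, -3.22292840e-05]), 'eef_pos': array([0.23397838, 0.52457284, 0.20007164]), 'eef_rot': array([-3.68783169e-04,  2.08379980e-01,  9.78047531e-01, -8.22049145e-04]), 'wrist_force': array([ 0.4330152 , -0.14925242, -0.12689424]), 'torque': array([-0.05663391, -0.01961448, -0.02718249]), 'grasp_force': 0.0, 'opening': 0.9975059080198964}
scene {'K': array([[387.42634684,   0.        , 246.59772332],
       [  0.        , 387.42634684, 189.53531974],
       [  0.        ,   0.        ,   1.        ]]), 'extrinsics': array([[ 0.80126937,  0.5983    ,  0.00212324, -0.47711928],
       [ 0.49729534, -0.66401801, -0.55837033, -0.23460026],
       [-0.3326631 ,  0.44846092, -0.82958909,  1.13786299],
       [ 0.        ,  0.        ,  0.    
[... 267 characters left out ...]
  [-0.98101131, -0.00444113, -0.19389968,  0.62295428],
       [ 0.19378531,  0.01881222, -0.98086358,  0.76228946],
       [ 0.        ,  0.        ,  0.        ,  1.        ]])}
wrist {'K': array([[314.63664424,   0.        , 252.98339306],
       [  0.        , 314.63664424, 194.46675914],
       [  0.        ,   0.        ,   1.        ]]), 'hand_eye': array([[-5.42316066e-04, -9.44519164e-01, -3.28455863e-01,
         8.40490031e-02],
       [ 9.99999821e-01, -4.29698606e-04, -4.15451256e-04,
        -2.09822083e-04],
       [ 2.51264647e-04, -3.28456029e-01,  9.44519229e-01,
        -1.73204778e-01],
       [ 0.00000000e+00,  0.00000000e+00,  0.00000000e+00,
         1.00000000e+00]])}
```

View pics/top0.png

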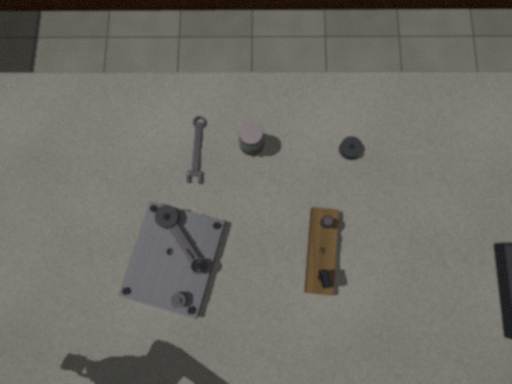

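View pics/scene0.png

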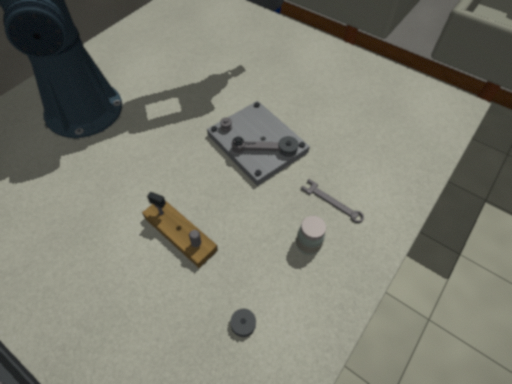

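The top view shows the plate (hole about (169,251), pivot (201,266), roller (168,216)). The rack has the dark T-grip at (326,278), and the drift is at (328,222). Next I'll turn these into rough world positions.

```bash
cat > h.py <<'E'
from bench import sensors, vision
import cv2,numpy as np
from scipy.spatial.transform import Rotation as R
def cam(n,o=None):
    m=vision.camera_model(n)
    if n!="wrist":
        E=np.linalg.inv(m["extrinsics"])
    else:
        o=o or sensors.get_obs(); T=np.eye(4)
        T[:3,:3]=R.from_quat(o["eef_rot"],scalar_first=True).as_matrix();T[:3,3]=o["eef_pos"]
        E=T@m["hand_eye"]
    return m["K"],E
def ray(c,uv,z):
    K,E=c; d=E[:3,:3]@np.linalg.solve(K,[uv[0],uv[1],1]); return E[:3,3]+d*(z-E[2,3])/d[2]
def proj(c,p):
    K,E=c; q=K@(np.linalg.inv(E)@np.r_[p,1])[:3]; return q[:2]/q[2]
def loc(p,o=None):  # world point -> tool frame mm
    o=o or sensors.get_obs()
    return 1000*R.from_quat(o["eef_rot"],scalar_first=True).inv().apply(np.array(p)-o["eef_pos"])
E
python3 - <<'E'
from h import *
c=cam("top")
for n,uv,z in [("hole",(169,251),.026),("pivot",(201,266),.05),("roller",(168,216),.052),("grip",(326,278),.095),("drift",(328,222),.075),("rackmid",(322,251),.03),("pulley",(180,299),.056),("jar",(251,135),.085)]:
    p=ray(c,uv,z);print(n,p.round(3),loc(p).round(0))
E
```

```text
hole [0.499 0.207 0.026] [-371. -182.  174.]
pivot [0.466 0.13  0.05 ] [-373. -266.  150.]
roller [0.574 0.207 0.052] [-440. -152.  148.]
grip [ 0.444 -0.13   0.095] [-459. -512.  106.]
drift [ 0.56  -0.141  0.075] [-569. -475.  126.]
rackmid [ 0.501 -0.134  0.03 ] [-512. -492.  171.]
pulley [0.397 0.171 0.056] [-293. -256.  144.]
jar [0.75  0.024 0.085] [-676. -247.  115.]
```

Call:
{"op": "carry_out", "data": {
  "deltas": "-370 -180 -20 0 0 0 0;-370 -180 -20 0 0 0 0;-370 -180 -20 0 0 0 0;-370 -180 -20 0 0 0 0;-370 -180 -20 0 0 0 0;-370 -180 -20 0 0 0 0;-370 -180 -20 0 0 0 0;-370 -180 -20 0 0 0 0;-370 -180 -20 0 0 0 0;-370 -180 -20 0 0 0 0;-370 -180 -20 0 0 0 0"
}}

```text
time_s: 1.48
eef_pos: [0.4982, 0.2109, 0.221]
eef_rot: [-0.0, 0.207, 0.978, 0.0]
wrist_force: [0.1, -0.2, -0.8]
opening: 0.998
grasp_force: 0.0
```

```bash
python3 - <<'E'
from h import *
o=sensors.get_obs();print(o["time_s"],o["eef_pos"],o["eef_rot"],o["dq"].round(3))
im=vision.camera("wrist");cv2.imwrite("pics/w1.png",im)
np.save("pics/w1p.npy",np.r_[o["eef_pos"],o["eef_rot"]])
E
```

```text
1.475 [0.49819804 0.21089233 0.22099183] [-5.21976344e-05  2.07488050e-01  9.78237551e-01  3.07642777e-05] [-0.003  0.    -0.003 -0.    -0.    -0.   ]
```

View pics/w1.png

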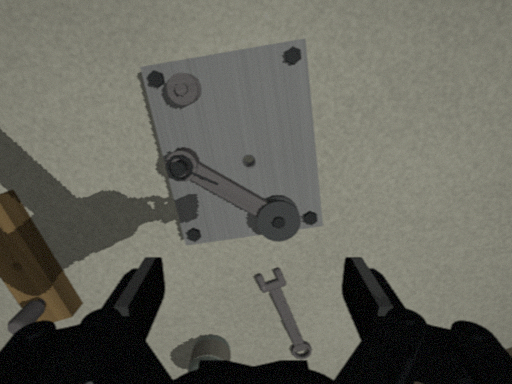

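The wrist view shows the hole at about (249,160), pivot (180,165), roller (279,217) and bolt heads at (156,79), (292,56), (310,218) and (194,234).

```bash
python3 - <<'E'
from h import *
p=np.load("pics/w1p.npy");c=cam("wrist",dict(eef_pos=p[:3],eef_rot=p[3:]))
g=cv2.cvtColor(cv2.imread("pics/w1.png"),6)
def blob(uv,r,t):
    u,v=uv;s=g[v-r:v+r+1,u-r:u+r+1];m=(s<t).astype(np.uint8)
    n,l,st,ce=cv2.connectedComponentsWithStats(m);k=max(range(1,n),key=lambda i:st[i,4]);return ce[k]+[u-r,v-r],st[k]
print(g[152:170,240:260])
h,s=blob((249,160),10,75);print(h,s)
H=ray(c,h,.026);print("hole",H.round(4))
B=[]
for uv in [(156,79),(292,56),(310,218),(194,234)]:
    b,s=blob(uv,11,55);B.append(ray(c,b,.03));print(b.round(1),s,B[-1].round(4))
B=np.array(B);print(np.linalg.norm(B-np.roll(B,1,0),axis=1).round(4),B.mean(0))
for n,uv,z in [("pivot",(180,165),.064),("roller",(279,217),.052),("pulley",(183,89),.056)]:
    P=ray(c,uv,z);print(n,P.round(4),np.linalg.norm((P-H)[:2]))
E
```

```text
[[114 106 106 109 110 107 113 111 116 108 109 116 111 114 113 112 105 110
  109 101]
 [108 106 111 109 107 105 115 113 112 113 112 108 110 109 111 113 114 110
  106 106]
 [110 104 110 109 109 105 102 102 100  99 100 107 106 111 112 111 113 110
  107 106]
 [107 110 108 109 100  90  82  81  81  82  74  81  94 108 111 114 108 110
  108 107]
 [108 108 109 101  84  84  76  71  70  74  71  76  75  93 108 111 112 105
  110 111]
 [107 108  98  96  76  79  78  74  78  73  67  74  75  81  92 111 109 112
  108 106]
 [105 108 100  86  76  76  72  74  73  65  75  71  74  70  81 101 111 107
  110 108]
 [112 105  95  74  72  68  77  73  71  73  75  73  72  65  71  99 112 109
  108 109]
 [109  99  90  82  71  71  76  70  73  76  76  73  66  58  62  91 108 111
  109 110]
 [114 106  91  72  66  68  68  68  75  76  70  65  52  46  61  87 109 110
  110 108]
 [111 103  94  73  67  62  59  59  60  60  52  52  42  45  62  87 107 111
  109 108]
 [106 107 100  85  71  66  63  55  50  48  45  40  45  52  68  89 110 107
  109 106]
 [106 114 107  91  76  67  56  49  46  36  34  47  46  60  78  95 113 113
  107 
[... 252 characters left out ...]
11 105]
 [105 107 112 106 113 111 103 105  99 101 102 105 103 108 108 109 113 113
  111 110]
 [109 109 108 109 110 109 109 102 107 110 110 114 112 113 114 110 115 114
  112 106]]
[248.82954545 161.26136364] [ 4  5 12 12 88]
hole [0.4978 0.2053 0.026 ]
[155.5  79. ] [  3   3  16  17 200] [0.3725 0.1504 0.03  ]
[291.9  55.5] [  3   2  17  18 204] [0.411  0.2946 0.03  ]
[309.4 217.3] [  4   4  14  13 132] [0.5936 0.2457 0.03  ]
[193.3 234.1] [  4   5  14  13 128] [0.555  0.1015 0.03  ]
[0.1889 0.1492 0.189  0.1493] [0.48305917 0.19807512 0.03      ]
pivot [0.4636 0.14   0.064 ] 0.07371965011035983
roller [0.5682 0.213  0.052 ] 0.07079755725609452
pulley [0.3957 0.178  0.056 ] 0.1056611735465955
```

Call:
{"op": "carry_out", "data": {
  "deltas": "-89 -334 0 0 0 0 0;-89 -334 0 0 0 0 0;-89 -334 0 0 0 0 0;-89 -334 0 0 0 0 0;-89 -334 0 0 0 0 0;-89 -334 0 0 0 0 0;-89 -334 0 0 0 0 0;-89 -334 0 0 0 0 0;-89 -334 0 0 0 0 0"
}}

```text
time_s: 2.65
eef_pos: [0.4442, -0.13, 0.221]
eef_rot: [-0.0, 0.207, 0.978, 0.0]
wrist_force: [0.7, -0.1, 0.5]
opening: 1.0
grasp_force: 0.0
```

```bash
python3 - <<'E'
from h import *
o=sensors.get_obs();print(o["time_s"],o["eef_pos"],o["eef_rot"],o["dq"].round(3),o["q"].round(2))
im=vision.camera("wrist");cv2.imwrite("pics/w2.png",im)
np.save("pics/w2p.npy",np.r_[o["eef_pos"],o["eef_rot"]])
E
```

```text
2.65 [ 0.44422226 -0.13004116  0.22098264] [-7.79208340e-06  2.07385707e-01  9.78259242e-01  1.52631099e-04] [ 0.002 -0.    -0.001 -0.002 -0.    -0.002] [-0.54 -0.1   1.85  0.    1.38 -1.7 ]
```

View pics/w2.png

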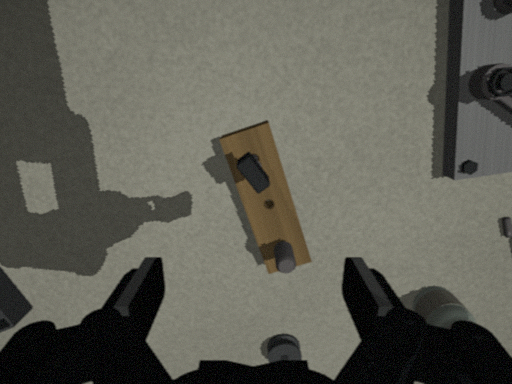

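The wrist view shows the rack, with the T-grip as a dark block at about (253,172) and the drift at (285,258). I'll zoom in on the grip.

```bash
python3 - <<'E'
from h import *
im=cv2.imread("pics/w2.png")[110:215,200:310]
cv2.imwrite("pics/w2c.png",cv2.resize(cv2.convertScaleAbs(im,alpha=2.2),None,fx=5.5,fy=5.5,interpolation=cv2.INTER_CUBIC))
E
```

```text
(no output)
```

View pics/w2c.png

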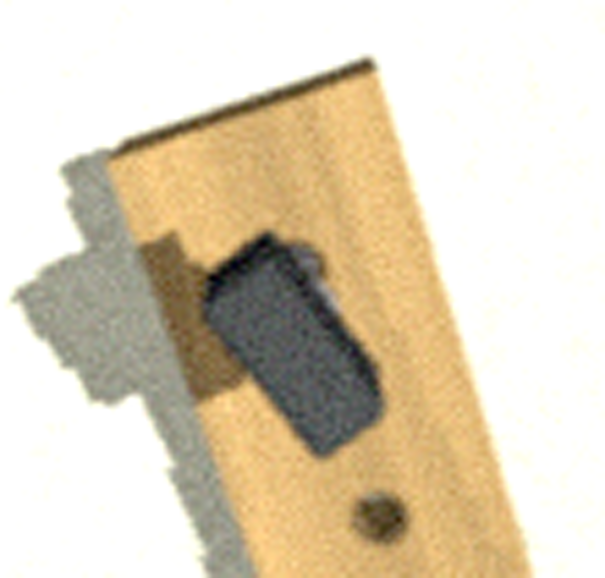

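The grip's top face has crop corners of about (207,300), (282,255), (382,405) and (320,457). That means its long side runs down and to the right.

```bash
python3 - <<'E'
from h import *
p=np.load("pics/w2p.npy");o=dict(eef_pos=p[:3],eef_rot=p[3:]);c=cam("wrist",o)
f=lambda u,v:(np.array([u,v])+.5)/5.5-.5+[200,110]
C=np.array([ray(c,f(*q),.102) for q in[(207,300),(282,255),(382,405),(320,457)]])
print(np.linalg.norm(C-np.roll(C,1,0),axis=1).round(4))
L=np.array([loc(q,o) for q in C]);m=L.mean(0)
d=L[2]-L[1]+L[3]-L[0];print("centre",C.mean(0),"tool",m,"long axis angle from tool x",np.degrees(np.arctan2(d[1],d[0])))
K=c[0]
H=ray(c,f(380,517),.03);print("mid hole",H,loc(H,o))
# rack axis from long edges
e=loc(ray(c,f(525,560),.03),o)-loc(ray(c,f(375,65),.03),o);print("rack axis ang",np.degrees(np.arctan2(e[1],e[0])),e[:2]/np.linalg.norm(e[:2]))
print("pin hole expected",loc(H,o)[:2]-60*e[:2]/np.linalg.norm(e[:2]))
E
```

```text
[0.0348 0.0152 0.0321 0.0146]
centre [ 0.44164871 -0.12831393  0.102     ] tool [  3.04365772   0.49928106 118.98303374] long axis angle from tool x 146.1798094721378
mid hole [ 0.50183483 -0.1347063   0.03      ] [-54.56476996  19.05625383 190.98399343]
rack axis ang 162.03890227498397 [-0.95126611  0.30837118]
pin hole expected [2.51119671 0.55398293]
```

Call:
{"op": "carry_out", "data": {
  "deltas": "3 0.5 40 0 0 -0.17 0;3 0.5 60 0 0 -0.34 0;3 0.5 75 0 0 -0.5 0;3 0.5 85 0 0 -0.593 0;3 0.5 110 0 0 -0.593 0;3 0.5 130 0 0 -0.593 0;3 0.5 147 0 0 -0.593 0;3 0.5 147 0 0 -0.593 0;3 0.5 147 0 0 -0.593 0;3 0.5 147 0 0 -0.593 1;3 0.5 147 0 0 -0.593 1;3 0.5 147 0 0 -0.593 1"
}}

```text
time_s: 4.2
eef_pos: [0.4417, -0.1298, 0.0743]
eef_rot: [0.0, -0.086, 0.996, -0.0]
wrist_force: [0.5, 0.3, 0.2]
opening: 0.372
grasp_force: 0.0
```

Call:
{"op": "carry_out", "data": {
  "deltas": "0 0 0 0 0 0 1;0 0 0 0 0 0 1;0 0 0 0 0 0 1;0 0 0 0 0 0 1;0 0 0 0 0 0 1"
}}

```text
time_s: 4.82
eef_pos: [0.4415, -0.1297, 0.074]
eef_rot: [-0.0, -0.087, 0.996, 0.0]
wrist_force: [0.6, 0.6, 0.2]
opening: 0.004
grasp_force: 0.0
```

The fingers closed on nothing, so I'll take a look.

```bash
python3 - <<'E'
from h import *
a=vision.camera("wrist");b=vision.camera("scene")[150:290,110:250]
b=cv2.resize(cv2.convertScaleAbs(b,alpha=1.6),(384,384),interpolation=cv2.INTER_CUBIC)
cv2.imwrite("pics/m3.png",cv2.resize(np.hstack([cv2.convertScaleAbs(a,alpha=1.6),b]),(800,343)))
E
```

```text
(no output)
```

View pics/m3.png

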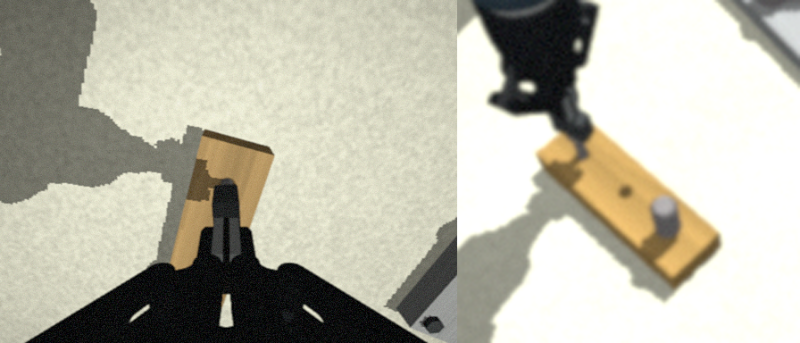

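```bash
python3 - <<'E'
from h import *
a=vision.camera("wrist")[190:330,203:303];b=vision.camera("scene")[175:235,125:185]
f=lambda i,s:cv2.resize(cv2.convertScaleAbs(i,alpha=2.5,beta=10),s,interpolation=cv2.INTER_CUBIC)
cv2.imwrite("pics/m4.png",np.hstack([f(a,(400,560)),f(b,(400,400)) if 0 else cv2.copyMakeBorder(f(b,(400,400)),0,160,0,0,cv2.BORDER_CONSTANT)]))
c=cam("scene")
for z in(.074,.102):print(z,proj(c,[.4415,-.1297,z]))
E
```

```text
0.074 [157.32486996 202.76583173]
0.102 [154.90725613 195.98702687]
```

View pics/m4.png

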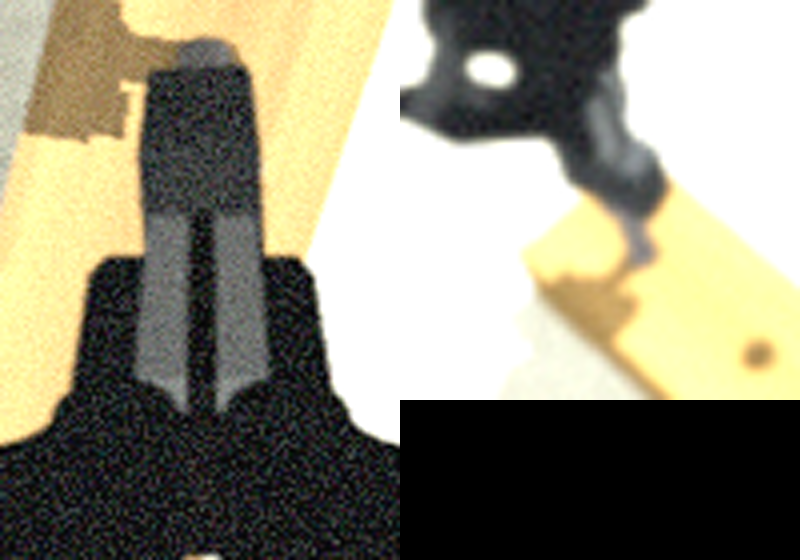

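Call:
{"op": "carry_out", "data": {
  "deltas": "0 0 -12 0 0 0 1;0 0 -24 0 0 0 1;0 0 -24 0 0 0 1;0 0 -24 0 0 0 1"
}}

```text
time_s: 5.52
eef_pos: [0.4415, -0.1297, 0.0982]
eef_rot: [0.0, -0.087, 0.996, -0.0]
wrist_force: [0.7, -0.2, 0.2]
opening: 0.003
grasp_force: 0.0
```

```bash
python3 - <<'E'
from h import *
print(sensors.get_obs()["eef_pos"])
a=vision.camera("wrist")[150:330,203:303];b=vision.camera("scene")[165:235,125:185]
f=lambda i,s:cv2.resize(cv2.convertScaleAbs(i,alpha=2.5,beta=10),s,interpolation=cv2.INTER_CUBIC)
cv2.imwrite("pics/m5.png",np.hstack([f(a,(311,560)),f(b,(480,560))]))
E
```

```text
[ 0.44151896 -0.12969785  0.09819316]
```

View pics/m5.png

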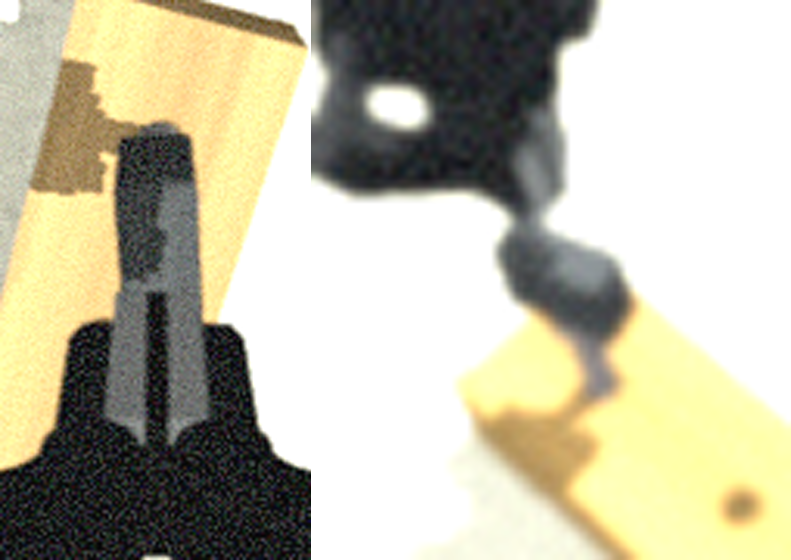

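The view shows the shut fingertips standing above the grip, with the pin still upright in the rack. The fingers really end about 30 mm behind the stated TCP, so at 0.074 they closed just above the grip. I'll open and go about 25 mm lower than before.

Call:
{"op": "carry_out", "data": {
  "deltas": "0 0 -5 0 0 0 0;0 0 -5 0 0 0 0;0 0 -5 0 0 0 0;0 0 -5 0 0 0 0;0 0 -5 0 0 0 0;0 0 -5 0 0 0 0;0 0 10 0 0 0 0;0 0 25 0 0 0 0;0 0 40 0 0 0 0;0 0 48 0 0 0 0;0 0 48 0 0 0 0;0 0 48 0 0 0 1"
}}

```text
time_s: 7.12
eef_pos: [0.4418, -0.1299, 0.0503]
eef_rot: [0.0, -0.087, 0.996, -0.0]
wrist_force: [1.0, 0.1, 0.0]
opening: 0.818
grasp_force: 0.0
```

Call:
{"op": "carry_out", "data": {
  "deltas": "0 0 0 0 0 0 1;0 0 0 0 0 0 1;0 0 0 0 0 0 1;0 0 0 0 0 0 1;0 0 0 0 0 0 1;0 0 0 0 0 0 1"
}}

```text
time_s: 7.88
eef_pos: [0.4417, -0.1297, 0.0504]
eef_rot: [0.0, -0.086, 0.996, -0.0]
wrist_force: [-1.9, 0.6, 5.3]
opening: 0.173
grasp_force: 61.4
```

Gripped (61 N). Lift and carry to the clockwise side of the arm, turning the grip so it closes along the push.

Call:
{"op": "carry_out", "data": {
  "deltas": "0 0 -30 0 0 0 1;0 0 -70 0 0 0 1;0 0 -120 0 0 0 1;-25 45 -120 0 0 -0.15 1;-50 90 -120 0 0 -0.3 1;-75 140 -120 0 0 -0.45 1;-100 190 -120 0 0 -0.6 1;-125 235 -120 0 0 -0.76 1;-143 268 -120 0 0 -0.918 1;-143 268 -120 0 0 -0.918 1;-143 268 -120 0 0 -0.918 1;-143 268 -120 0 0 -0.918 1"
}}

```text
time_s: 9.38
eef_pos: [0.5358, 0.1578, 0.1698]
eef_rot: [-0.0, -0.518, 0.855, -0.0]
wrist_force: [-0.6, -0.5, -1.1]
opening: 0.172
grasp_force: 60.6
```

```bash
python3 - <<'E'
from h import *
o=sensors.get_obs();print(o["time_s"],o["eef_pos"],o["eef_rot"],o["q"].round(2),o["opening"],o["grasp_force"])
a=vision.camera("wrist");b=vision.camera("scene")
cv2.imwrite("pics/w6raw.png",a)
b=b[60:210,180:340]
f=lambda i,s:cv2.resize(cv2.convertScaleAbs(i,alpha=1.7,beta=5),s,interpolation=cv2.INTER_CUBIC)
cv2.imwrite("pics/m6.png",np.hstack([f(a[60:384,100:400],(400,432)),f(b,(400,432))]))
E
```

```text
9.375 [0.53584873 0.15783375 0.16976546] [-3.08607238e-04 -5.17980674e-01  8.55392264e-01 -2.80400640e-05] [ 0.07  0.17  1.68 -0.    1.29 -2.59] 0.17236019492046528 60.62705755233765
```

View pics/m6.png

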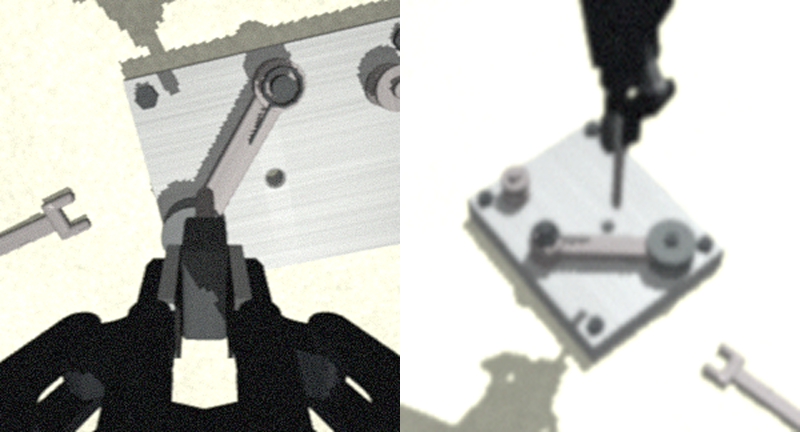

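The pin is held upright. The hole is visible at wrist pixel (306,193) and the foot at about scene pixel (267,131). Next I'll cross-check the hole and the foot.

```bash
python3 - <<'E'
from h import *
o=sensors.get_obs();c=cam("wrist",o)
g=cv2.cvtColor(cv2.imread("pics/w6raw.png"),6)
s=g[180:208,292:320];m=(s<85).astype(np.uint8);n,l,st,ce=cv2.connectedComponentsWithStats(m)
k=max(range(1,n),key=lambda i:st[i,4]);x,y,w,h,A=st[k];print(st[k],ce[k],np.median(s))
H=ray(c,(292+x+(w-1)/2,180+y+(h-1)/2),.026);print("hole",H)
H1=np.array([.4973,.2053,.026])
P=ray(c,(100+281*.75,60+86*.75),.064);print("pivot",P)
for H_ in(H,H1):print(loc(H_,o))
cs=cam("scene");print("foot pred scene",proj(cs,np.r_[o["eef_pos"][:2],.1194]),"collar",proj(cs,np.r_[o["eef_pos"][:2],.19]))
sc=cv2.imread("pics/w6raw.png")
E
```

```text
[  8   7  14  13 132] [14.34090909 13.48484848] 133.0
hole [0.49723502 0.20472634 0.026     ]
pivot [0.46780631 0.13425701 0.064     ]
[-23.5555869   56.13494765 144.01645542]
[-24.09407215  56.34312462 144.01634796]
foot pred scene [266.20353786 131.4957754 ] collar [267.58586417 110.1002851 ]
```

Call:
{"op": "carry_out", "data": {
  "deltas": "0 0 30 0 0 0 1;0 0 55 0 0 0 1;0 0 75 0 0 0 1;0 0 86 0 0 0 1;0 0 90 0 0 0 1;0 0 90 0 0 0 1;0 0 90 0 0 0 1"
}}

```text
time_s: 10.35
eef_pos: [0.5368, 0.159, 0.0809]
eef_rot: [0.001, -0.519, 0.855, -0.0]
wrist_force: [-0.3, 0.6, -0.4]
opening: 0.172
grasp_force: 60.6
```

Call:
{"op": "carry_out", "data": {
  "deltas": "-5 4 0 0 0 0 1;-10 8 0 0 0 0 1;-13 14 0 0 0 0 1;-16 20 0 0 0 0 1;-19 26 0 0 0 0 1;-21 32 0 0 0 0 1;-22.5 38 0 0 0 0 1;-23.5 44 0 0 0 0 1;-24 50 0 0 0 0 1;-24 56 0 0 0 0 1;-24 56 0 0 0 0 1;-24 56 0 0 0 0 1"
}}

```text
time_s: 11.85
eef_pos: [0.4978, 0.2063, 0.0801]
eef_rot: [0.0, -0.519, 0.855, 0.0]
wrist_force: [3.6, -2.7, -1.2]
opening: 0.172
grasp_force: 60.4
```

```bash
python3 - <<'E'
from h import *
o=sensors.get_obs();print(o["time_s"],o["eef_pos"],o["wrist_force"],o["torque"],o["opening"],o["grasp_force"])
print(loc([.4973,.205,.026],o))
cv2.imwrite("pics/w7raw.png",vision.camera("wrist"));b=vision.camera("scene");cv2.imwrite("pics/s7raw.png",b)
print(proj(cam("scene"),[*o["eef_pos"][:2],.03]),proj(cam("scene"),[.4973,.205,.026]))
a=cv2.imread("pics/w7raw.png");b=b[100:170,220:310]
f=lambda i,s:cv2.resize(cv2.convertScaleAbs(i,alpha=1.7,beta=5),s,interpolation=cv2.INTER_CUBIC)
cv2.imwrite("pics/m7.png",np.hstack([f(a[20:320,120:370],(250,300)),f(b,(540,420))[:300]]) if 0 else np.hstack([cv2.copyMakeBorder(f(a[20:320,120:370],(250,300)),0,120,0,0,cv2.BORDER_CONSTANT),f(b,(540,420))]))
E
```

```text
11.85 [0.49777761 0.20626971 0.08006834] [ 3.6478081  -2.72263159 -1.16188856] [-0.51904783 -0.85061522  0.01018257] 0.1720956144483697 60.435601472854614
[ 1.37992821 -0.14350388 54.06755811]
[263.44125255 137.08711139] [262.96671102 138.28815572]
```

View pics/m7.png

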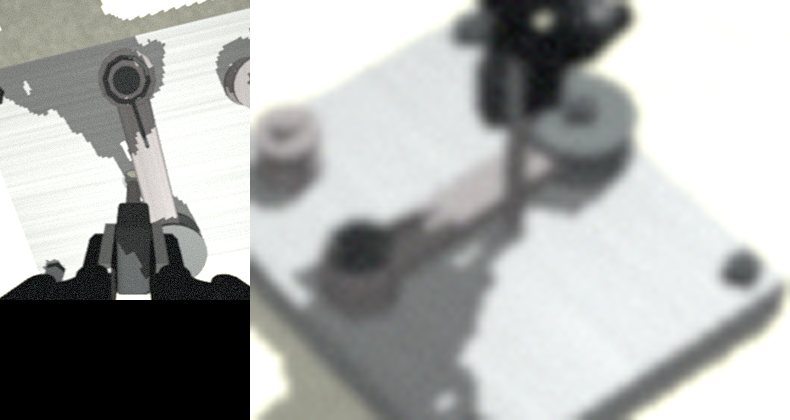

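The arm is swung back on the shank and the foot is at the hole: scene pixel (264,138), predicted (263,138). Correct 1 mm and lower slowly.

Call:
{"op": "carry_out", "data": {
  "deltas": "1 0.5 0 0 0 0 1;1 0.5 0 0 0 0 1;1 0.5 2 0 0 0 1;1 0.5 4 0 0 0 1;1 0.5 6 0 0 0 1;1 0.5 8 0 0 0 1;1 0.5 10 0 0 0 1;1 0.5 10 0 0 0 1"
}}

```text
time_s: 12.95
eef_pos: [0.4964, 0.2054, 0.0697]
eef_rot: [-0.0, -0.519, 0.855, 0.0]
wrist_force: [4.1, -0.9, 0.4]
opening: 0.171
grasp_force: 60.9
```

Call:
{"op": "carry_out", "data": {
  "deltas": "0 0 3 0 0 0 1;0 0 6 0 0 0 1;0 0 9 0 0 0 1;0 0 12 0 0 0 1;0 0 15 0 0 0 1;0 0 17.5 0 0 0 1;0 0 18.5 0 0 0 1;0 0 18.5 0 0 0 1;0 0 18.5 0 0 0 1"
}}

```text
time_s: 14.08
eef_pos: [0.4964, 0.2055, 0.0513]
eef_rot: [-0.0, -0.519, 0.855, 0.0]
wrist_force: [4.5, -0.9, -0.8]
opening: 0.17
grasp_force: 60.8
```

Call:
{"op": "carry_out", "data": {
  "deltas": "0 0 0.5 0 0 0 0.8;0 0 0.5 0 0 0 0.75;0 0 0.5 0 0 0 0.6;0 0 0.5 0 0 0 0.4;0 0 0 0 0 0 0.2;0 0 0 0 0 0 0.2;0 0 0 0 0 0 0.2;0 0 -20 0 0 0 0.2;0 0 -50 0 0 0 0.2;0 0 -90 0 0 0 0.2;0 0 -120 0 0 0 0.2;0 0 -120 0 0 0 0.2"
}}

```text
time_s: 15.58
eef_pos: [0.4986, 0.2058, 0.1744]
eef_rot: [0.003, -0.519, 0.855, -0.001]
wrist_force: [-0.4, 0.1, 0.1]
opening: 0.799
grasp_force: 0.0
```

```bash
python3 - <<'E'
from h import *
o=sensors.get_obs();print(o["time_s"],o["eef_pos"],o["opening"],o["grasp_force"])
a=vision.camera("wrist");b=vision.camera("scene")[80:190,190:330]
f=lambda i,s:cv2.resize(cv2.convertScaleAbs(i,alpha=1.7,beta=5),s,interpolation=cv2.INTER_CUBIC)
cv2.imwrite("pics/m8.png",np.hstack([f(a[0:384,100:400],(313,400)),f(b,(480,400))]))
cs=cam("scene");print([((proj(cs,[.497,.205,z])-[190,80])*[480/140,400/110]).round() for z in(.046,.072,.102)])
E
```

```text
15.575 [0.49861051 0.20582026 0.17443489] 0.7987249275908005 0.0
[array([251., 193.]), array([252., 169.]), array([254., 139.])]
```

View pics/m8.png

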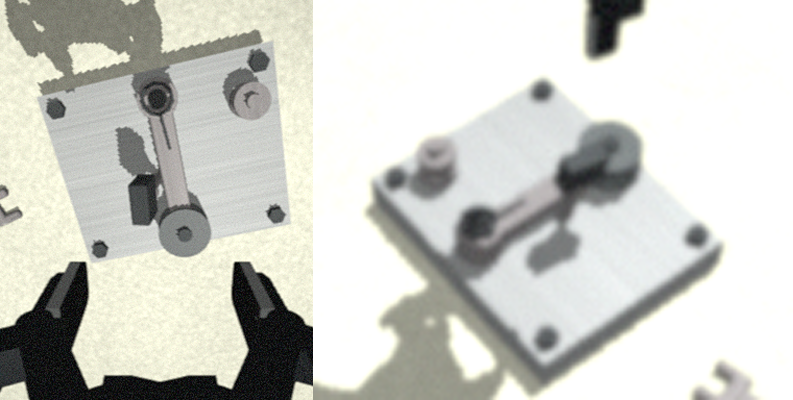

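The final view shows the pin standing in the hole with its grip at about (143,200) in the wrist crop. The arm rests against it and the gripper is clear.

```bash
python3 -c "
from bench import ctrl;print(ctrl.hand_in())"
```

```text
the job is handed in; nothing more can be done
None
```

The lock pin is in the lock hole holding the idler arm back, the gripper has let go and is clear, and the job was handed in at about 15.6 s; no verdict came back, and the depth (about 25 mm, from the tool height) and slight lean are estimates.

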